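Set the windscreen scraper out over the shelf's edge

ROBOT

A 6-joint arm with a two-finger parallel gripper is mounted at the origin on the work surface. World frame = base frame: x ahead of the robot, y to its left, z up, the work surface at z = 0. Lengths are in m, angles in degrees, forces in N, time in s.
With the tool pointing down it reaches from about 0.375 to 0.9 m from the base axis. Payload 3.1 kg.
Tool frame: the origin (TCP) lies at the very end of the fingers, on their centre line; the grasp point (between the pads) lies 19 mm behind it; z points along the fingers, y is the direction in which the jaws open and shut (so a half turn about z gives the same grasp; the last joint's range is limited). The gripper opens to 87 mm and grips with 3 to 60 N. Pads are 19 mm wide; open, the fingers measure 117 mm over their backs; the gripper's body (75 mm by 190 mm) begins 51 mm behind the grasp point.
Start: joints at [61.507, 30.224, 82.088, -0, 67.689, -10.227], TCP at [0.196, 0.593, 0.223] pointing down, gripper open.
Joint ranges: [-176.69, 176.69], [-43.24, 126.21], [12.49, 139.97], [-82, 262], [0, 151.66], [-163.58, 163.58]. Speed limits (degrees/s): [159.86, 159.86, 180, 180, 180, 180].

INTERFACE

Orientations are given as a 3x3 rotation matrix whose columns are the frame's x, y, z axes.
In Python, from rig import bot gives the robot as it stands. The module is installed in compiled form; this text tells all that it offers.
- The arm moves only by the tool play_rows, never from a script. Its argument "targets" is a list of rows, each a list of 7 numbers: the closure, from 0 (fully open) to 1 (shut), then the shift along the world's x, y, z in m, then the turn, a rotation vector about the world's x, y, z in rad. A call has 1 to 12 rows; each row shifts and turns the commanded pose from where the row before left it; what a row does not reach is not made up. A row lasts 1/8 s, in which the tool goes at most 62.5 mm and 10.7 degrees, less where a joint would pass 70% of its speed; a pose out of reach is approached as far as the arm can. A call with a gripper value outside its range is refused whole. The fingers move at their own pace and stop on an object; the grip force is fixed at half the most. Time passes only in rows, so rows that do not move let the fingers close. It gives the time, the measured TCP pose, the force and the opening at its end, in the units of the state.
- bot.read_state(): the state, without advancing time (a new reading comes with each control period).
- bot.capture(name): name is "scene" or "top" or "wrist"; returns the picture (420x560x3 uint8, blue, green, red); there is no depth.
- bot.get_calibration(name): a dict with "fx", "fy", "cx", "cy" (pixels), "k1" (the pictures are not rectified: a ray, as slopes to the right and down, at radius r is drawn at 1 + k1 r^2 times it, then the intrinsics apply), "R" (3x3) and "t" (3): a world point X has camera coordinates R X + t. Camera axes: x right, y down, z forward; pixel columns grow to the right and rows downward; lengths in m; the calibration is good to about 2 mm. A picture is of the moment at which its call begins: read the wrist's pose just before it. get_calibration takes no time and is no camera call; for the wrist camera it gives the pose at the moment of the call.
- bot.hand_in(): hands the job in, once; it reports no verdict.
The state is a dict: "time_s": time; "joint_positions": joint angles; "qvel": joint speeds; "tau": joint torques, N m; "position": TCP position; "tcp_rot": TCP orientation; "force": force on the tool from outside, world axes, zero at the start; "moment": the same for the moment, N m; "opening": opening from 0.0 (shut) to 1.0 (fully open).
Only numpy, scipy, OpenCV 4.12 (cv2) and the standard library are available. Lean on these libraries where they do the work, as an engineer would, in place of code of your own. Each camera call takes 0.05 s, during which the arm holds its last target. There are 200 camera calls.

TASK

Get the flat black windscreen scraper ready for a gloved hand to take from below: first push the open tilt-out bin under the shelf fully shut so that it is out of the way, then slide the scraper along the shelf towards the robot until its grip end sticks out 35 mm over the front edge, so that the pale groove across it lies right above and in line with the edge. Only push or slide with the fingers, never lift the scraper, and leave it lying flat and the other things where they are.

Things in the scene. Friction and masses are not known exactly. Their poses are not given: they have to be found in the camera images.
- shelf: galvanised steel shelf, fixed, standing on the bench: a deck 280 mm deep (its x, 0 at the front edge, growing away from the robot) and 620 mm wide (its y), flat top 120 mm above the bench, 12 mm thick, with a low rim 25 mm high along the back only. Origin: on the bench, straight below the middle of the front edge. Its yaw and place vary
- shelf_edge (a point): the middle of the deck's front edge, on the top surface; same axes as the shelf (x away from the robot, z up)
- bin (a joint): angle of the grey plastic tilt-out bin in rad: 0 is shut (its front panel flush with the shelf's front edge), grows as the top tips out towards the robot, up to 0.7. It turns about a level pivot along the shelf's y, straight below the front edge, 12 mm above the bench. The hinge is stiff: it stays where it is left, and a push of 2 to 3 N high on the panel turns it; a stop holds it at 0
- bin_lip (a point): middle of the top of the bin's front panel, on the outer face; the panel is flat, 260 mm wide, and reaches 93 mm up from the pivot, its outer face running through the pivot. Clear of things in front
- scraper: loose flat black plastic windscreen scraper lying on the deck, about 70 g, 100 mm long (its x) and 6 mm thick: the blade half (+x) is 96 mm wide and ends in a straight square edge, the grip half (-x, towards the shelf's front edge) is 70 mm wide. A pale groove 58 mm long crosses the grip 35 mm from the grip end. Origin: centre of its underside. It starts turned by up to 0.35 rad from the shelf, wholly on the deck
- grip_end (a point): middle of the scraper's grip end (-x end), on the underside, 50 mm from its origin
- blade_end (a point): middle of the scraper's straight blade end (+x end), on the underside, 50 mm from its origin
- gauge: tyre pressure gauge: red plastic disc 48 mm across and 20 mm high with a stem to its own +x that ends 67 mm from the disc's centre; lies on the shelf beside the scraper. Origin: under the disc's centre. Bystander
- socket: stainless steel lug wrench socket standing upright on the shelf, a tube 32 mm across and 45 mm high. Origin: centre of its underside. Bystander
- polish_tin: round grey tin, 76 mm across and 40 mm high, on the shelf. Origin: centre of its underside. Bystander
- spray_bottle: closed white spray bottle, 68 mm across and 195 mm high, near the back of the shelf by one end. Origin: centre of its underside. Bystander
- wheel_brush: blue plastic wheel brush 180 mm long, 45 mm wide, 36 mm high, lying along the back of the shelf. Origin: on the underside near its middle; the handle goes to its own -x. Bystander
- wheel_chock: stepped black rubber wheel chock 110 x 80 x 60 mm on the bench, beside the shelf. Origin: centre of its underside. Bystander
- bulb_carton: small cardboard carton 90 x 60 x 50 mm on the bench, beside the shelf. Origin: centre of its underside. Bystander
Things that resemble listed ones, but are neither listed nor needed, are in the scene too. Of the things like the scraper, leave any that is purple or turquoise; of the rest the smaller one is meant.

How it is judged:
By the outcome, as a careful person would: the job done as asked, in the order asked, and still so for the second after the job is handed in, with the robot touching nothing.
It also fails if it takes over 51 s, if anything falls off the work surface, if the arm or the gripper's body presses on something with over 40 N, if the wrist force passes 120 N, or if a joint passes its speed limit or range.

## Working session

There is one attempt and no reset: what is moved stays moved. The work goes in short steps, Python scripts to look and compute and a tool call to move; the robot and the scene stay as the last step left them, time stands still between calls to the robot, and variables do not carry over. Pictures are saved under pics/ and viewed, about 8 in all and at most 12, crops included, and the job is handed in when it is done.

Besides the shell and the picture viewer there is one more tool, called after ">>>" as name([rows], argument=value, ...), one row to a line, values as JSON. play_rows: Moves the arm, as the interface text tells. Its arguments: {"type":"object","properties":{"targets":{"type":"array","items":{"type":"array","items":{"type":"number"}}}},"required":["targets"]}

```bash
mkdir -p pics
cat > h.py <<'E'
import numpy as np, cv2
from rig import bot
def cal(n):
    c=bot.get_calibration(n); return {k:np.array(v) if k in('R','t') else v for k,v in c.items()}
def px2w(c,u,v,z):
    K=np.array([[c['fx'],0,c['cx']],[0,c['fy'],c['cy']],[0,0,1.]])
    p=cv2.undistortPoints(np.array([[[u,v]]],float),K,np.array([c['k1'],0,0,0,0.]))[0,0]
    d=c['R'].T@np.array([p[0],p[1],1]); o=-c['R'].T@c['t']
    return o+d*(z-o[2])/d[2]
def w2px(c,X):
    p=c['R']@np.asarray(X,float)+c['t']; a=p[:2]/p[2]; a=a*(1+c['k1']*(a@a))
    return np.array([c['fx']*a[0]+c['cx'],c['fy']*a[1]+c['cy']])
E
python3 - <<'E'
from h import *
for n in('scene','top'):
    im=bot.capture(n); cv2.imwrite(f'pics/{n}0.png',cv2.resize(im,(800,600)))
    cv2.imwrite(f'pics/{n}0_raw.png',im)
    c=cal(n); print(n,-c['R'].T@c['t'],c['R'][2])
print(bot.read_state())
E
```

```text
scene [1.12275065 0.53731303 0.9210382 ] [-0.49863418 -0.46806102 -0.72957717]
top [ 0.37186622 -0.0037876   1.57249375] [ 0.14241181  0.01181228 -0.98973701]
{'time_s': 0.1, 'joint_positions': array([ 6.15051767e+01,  3.02747920e+01,  8.21483222e+01,  8.07467580e-05,
        6.76898156e+01, -1.02265508e+01]), 'qvel': array([ 0.01790844, -0.16395316, -0.13873103, -0.03081357,  0.11360322,
       -0.02870953]), 'tau': array([-6.76499967e-04, -4.40988243e+01, -1.77150410e+01,  6.34422270e-02,
        5.34047058e-02, -3.15062391e-05]), 'position': array([0.19556303, 0.59292644, 0.22166114]), 'tcp_rot': array([[-9.49598872e-01,  3.13466261e-01, -9.41467268e-04],
       [ 3.13467478e-01,  9.49597358e-01, -1.73160779e-03],
       [ 3.51214210e-04, -1.93945217e-03, -9.99998058e-01]]), 'force': array([ 0.13618091,  0.17923971, -0.02349026]), 'moment': array([ 0.03725438, -0.06554594, -0.00118829]), 'opening': 1.0028447613057885}
```

View pics/scene0.png

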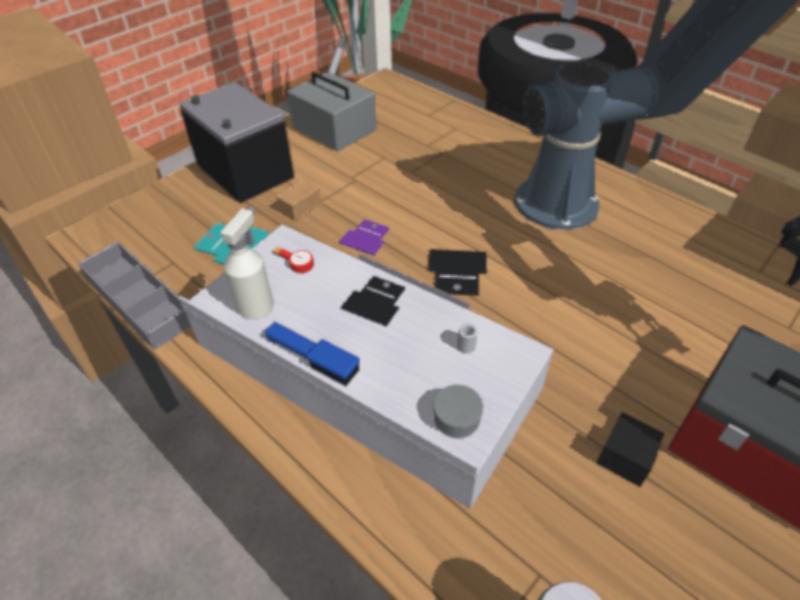

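View pics/top0.png

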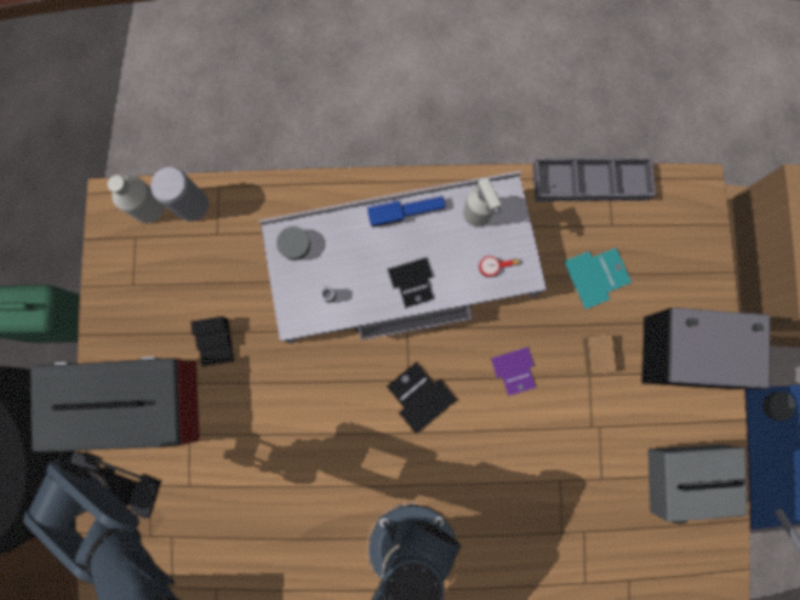

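Lookalikes in the top view: black on the shelf (412,282), a larger black on the bench (422,398), purple (515,371) and turquoise (600,277). I choose the smaller black one, on the deck. Next is a close crop to check this and measure.

Run:
```python
from h import *
im=cv2.imread('pics/top0_raw.png')
# raw crop x 180..390,y 115..272.5 -> scale 3.8
cv2.imwrite('pics/c1.png',cv2.resize(im[115:265,180:380],(800,600),interpolation=cv2.INTER_CUBIC))
c=cal('top'); s=.7
for n,u,v,z in [('fl',543,290,.12),('fr',281,340,.12),('bl',520,174,.145),('br',263,222,.145),('socket',330,296,.165),('gauge',490,266,.14),('gtip',520,262,.125),('tin',294,243,.16),('bigblack',422,398,0)]:
    print(n,px2w(c,u*s,v*s,z).round(4))
```

```text
fl [ 0.5957 -0.3143  0.12  ]
fr [0.4938 0.288  0.12  ]
bl [ 0.8663 -0.2711  0.145 ]
br [0.7656 0.3274 0.145 ]
socket [0.5859 0.1693 0.165 ]
gauge [ 0.6504 -0.1916  0.14  ]
gtip [ 0.6612 -0.2633  0.125 ]
tin [0.71   0.2517 0.16  ]
bigblack [ 0.3558 -0.0323  0.    ]
```

View pics/c1.png

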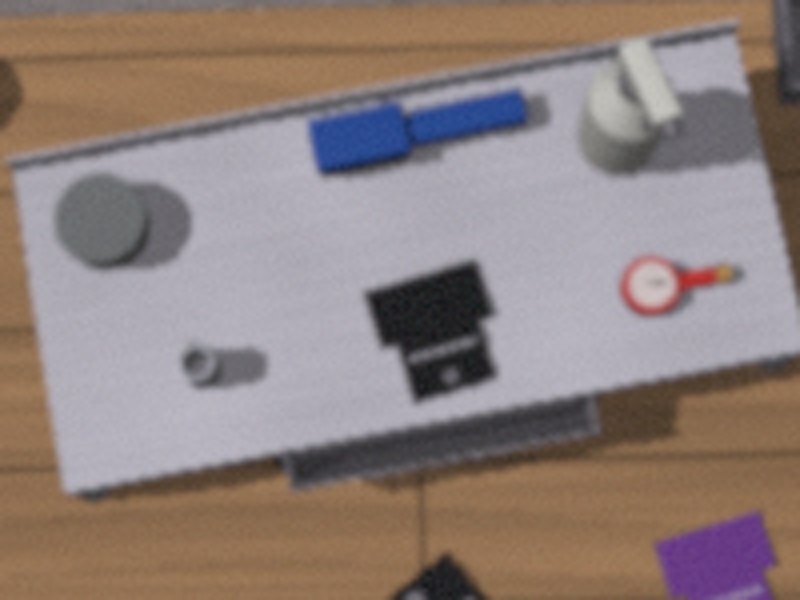

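The crop shows the scraper on the deck: blade edge from (368,292) to (477,262), grip end from (415,402) to (495,377), and the groove from (408,357) to (478,342). The open bin's lip runs from (292,488) to (600,432).

```bash
cat >> h.py <<'E'
def report(P):  # P dict of world pts
    pass
E
python3 - <<'E'
from h import *
c=cal('top'); f=lambda u,v,z: px2w(c,180+u/4,115+v/4,z)
FL=f(65,493,.12); FR=px2w(c,543*.7,290*.7,.12)
d=(FL-FR)[:2]; print('width',np.linalg.norm(d)); y=d/np.linalg.norm(d); x=np.array([y[1],-y[0]]); o=(FL+FR)[:2]/2
print('edge mid',o,'yaw',np.degrees(np.arctan2(x[1],x[0])), x)
loc=lambda p:np.array([(p[:2]-o)@x,(p[:2]-o)@y]).round(4)
for n,u,v,z in [('b1',368,292,.126),('b2',477,262,.126),('bs1',383,348,.126),('bs2',495,317,.126),('g1',415,402,.126),('g2',495,377,.126),('gr1',408,357,.126),('gr2',478,342,.126),('sock',198,360,.165),('gauge',650,284,.14),('brushL',320,170,.13),('brushR',410,155,.13),('lip1',292,488,.1),('lip2',600,432,.1)]:
    p=f(u,v,z); print(n,p.round(4),loc(p))
E
```

```text
width 0.6124850301493848
edge mid [ 0.54433788 -0.0124138 ] yaw 9.646329840913811 [0.98586086 0.16756598]
b1 [0.6523 0.0392 0.126 ] [0.1151 0.0328]
b2 [ 0.6753 -0.0505  0.126 ] [ 0.1227 -0.0595]
bs1 [0.6056 0.0278 0.126 ] [0.0672 0.0294]
bs2 [ 0.6292 -0.064   0.126 ] [ 0.075  -0.0651]
g1 [0.5607 0.0028 0.126 ] [0.0187 0.0122]
g2 [ 0.5797 -0.0626  0.126 ] [ 0.0265 -0.0554]
gr1 [0.5978 0.0077 0.126 ] [0.056  0.0108]
gr2 [ 0.6088 -0.0496  0.126 ] [ 0.0573 -0.0474]
sock [0.5931 0.1741 0.165 ] [0.0793 0.1757]
gauge [ 0.6511 -0.19    0.14  ] [ 0.0755 -0.1929]
brushL [0.7551 0.077  0.13  ] [0.2227 0.0528]
brushR [0.766  0.0024 0.13  ] [ 0.221  -0.0225]
lip1 [0.4952 0.1053 0.1   ] [-0.0287  0.1243]
lip2 [ 0.5358 -0.1489  0.1   ] [-0.0313 -0.1331]
```

>>> play_rows([
  [1,0.0245,-0.0563,0,0,0,0.0443],
  [1,0.0245,-0.0563,0,0,0,0.0443],
  [1,0.0245,-0.0563,0,0,0,0.0443],
  [1,0.0245,-0.0563,0,0,0,0.0443],
  [1,0.0245,-0.0563,0,0,0,0.0443],
  [1,0.0245,-0.0563,0,0,0,0.0443],
  [1,0.0245,-0.0563,0,0,0,0.0443],
  [1,0.0245,-0.0563,0,0,0,0.0443],
  [1,0.0245,-0.0563,0,0,0,0.0443],
  [1,0.0245,-0.0563,0,0,0,0.0443],
  [1,0.0245,-0.0563,0,0,0,0.0443],
  [1,0,0,0,0,0,0],
])

```text
time_s: 1.6
position: [0.4679, -0.03, 0.2226]
tcp_rot: [[-0.987, -0.162, 0.003], [-0.162, 0.987, -0.002], [-0.002, -0.002, -1.0]]
force: [0.0, 0.5, -0.0]
opening: 0.005
```

Run:
```python
from h import *
c=cal('wrist'); np.save('cw1.npy',c,allow_pickle=True)
im=bot.capture('wrist'); cv2.imwrite('pics/w1.png',cv2.resize(im,(784,588)))
print(-c['R'].T@c['t'],c['R'][2])
```

```text
[ 0.39094949 -0.04236314  0.38436224] [ 0.28252189  0.04365942 -0.95826679]
```

View pics/w1.png

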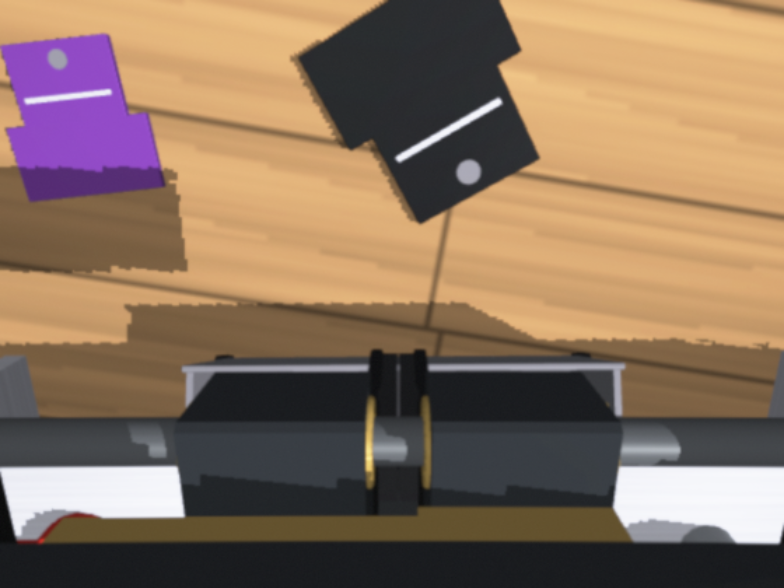

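The wrist view shows the fingers, at (398,370), centred on the bin lip, which runs from (185,367) to (622,367). Next I lower, tilt the tips forward and start pushing.

>>> play_rows([
  [1,0,0,-0.046,0.0098,-0.0573,0],
  [1,0,0,-0.046,0.0098,-0.0573,0],
  [1,0,0,-0.045,0.0098,-0.0573,0],
  [1,0.0148,0.0025,0,0,0,0],
  [1,0.0099,0.0017,0,0,0,0],
  [1,0.0099,0.0017,0,0,0,0],
  [1,0.0079,0.0013,0,0,0,0],
  [1,0.0059,0.001,0,0,0,0],
  [1,0.0059,0.001,0,0,0,0],
  [1,0,0,0,0,0,0],
])

```text
time_s: 2.9
position: [0.5204, -0.0167, 0.0857]
tcp_rot: [[-0.971, -0.168, 0.172], [-0.165, 0.986, 0.029], [-0.175, -0.0, -0.985]]
force: [0.3, 0.5, 0.9]
opening: 0.01
```

>>> play_rows([
  [1,0.0049,0.0008,0,0,0,0],
  [1,0.0049,0.0008,0,0,0,0],
  [1,0.003,0.0005,0,0,0,0],
])

```text
time_s: 3.28
position: [0.5327, -0.0145, 0.0855]
tcp_rot: [[-0.971, -0.168, 0.171], [-0.165, 0.986, 0.029], [-0.173, 0.0, -0.985]]
force: [-1.0, -0.7, 1.3]
opening: 0.004
```

>>> play_rows([
  [1,0.002,0.0003,0,0,0,0],
  [1,0.002,0.0003,0,0,0,0],
])

```text
time_s: 3.52
position: [0.5366, -0.0139, 0.0855]
tcp_rot: [[-0.971, -0.168, 0.171], [-0.165, 0.986, 0.029], [-0.174, 0.0, -0.985]]
force: [-1.7, 0.2, 1.0]
opening: 0.008
```

>>> play_rows([
  [1,0.002,0.0003,0,0,0,0],
  [1,0.002,0.0003,0,0,0,0],
])

```text
time_s: 3.78
position: [0.5382, -0.0133, 0.0853]
tcp_rot: [[-0.971, -0.169, 0.166], [-0.167, 0.986, 0.03], [-0.169, 0.001, -0.986]]
force: [-10.3, -4.4, 5.9]
opening: 0.003
```

>>> play_rows([
  [1,0.002,0.0003,0,0,0,0],
  [1,0,0,0,0,0,0],
])

```text
time_s: 4.03
position: [0.5382, -0.013, 0.085]
tcp_rot: [[-0.972, -0.169, 0.163], [-0.167, 0.986, 0.03], [-0.166, 0.002, -0.986]]
force: [-9.5, -5.7, 7.7]
opening: 0.009
```

>>> play_rows([
  [1,-0.02,-0.0033,0,0,0,0],
  [1,-0.03,-0.005,0,0,0,0],
  [0.7,0,0,0.055,-0.0098,0.0573,0],
  [0.45,0,0,0.055,-0.0098,0.0573,0],
  [0.45,0,0,0.055,-0.0098,0.0573,0],
  [0.45,0,0,0.055,0,0,0],
  [0.45,0.04,0.0045,0.04,0,0,0],
  [0.45,0.05,0.005,0,0,0,0],
  [0.45,0.05,0.005,0,0,0,0],
  [0.45,0.05,0.005,0,0,0,0],
  [0.45,0,0,0,0,0,0],
])

```text
time_s: 5.4
position: [0.6854, -0.0016, 0.3435]
tcp_rot: [[-0.986, -0.168, 0.001], [-0.168, 0.986, 0.0], [-0.001, 0.0, -1.0]]
force: [-0.4, -0.1, 0.2]
opening: 0.55
```

Run:
```python
from h import *
c=cal('wrist'); np.save('cw2.npy',c,allow_pickle=True)
im=bot.capture('wrist'); cv2.imwrite('pics/w2.png',cv2.resize(im,(784,588)))
t=bot.capture('top'); cv2.imwrite('pics/t2_raw.png',t)
print(bot.read_state()['position'],-c['R'].T@c['t'])
ct=cal('top'); o=np.array([.5443,-.0124]);x=np.array([.9859,.1676]);y=np.array([-.1676,.9859])
p=px2w(ct,180+615/4,115+173/4,.12);print('bottle front',p,(p[:2]-o)@x,(p[:2]-o)@y)
```

```text
[ 0.6822823  -0.0017258   0.34457308] [ 0.6089194  -0.01476641  0.50540063]
bottle front [ 0.74952902 -0.16750883  0.12      ] 0.1763390462528878 -0.1873181770633486
```

View pics/w2.png

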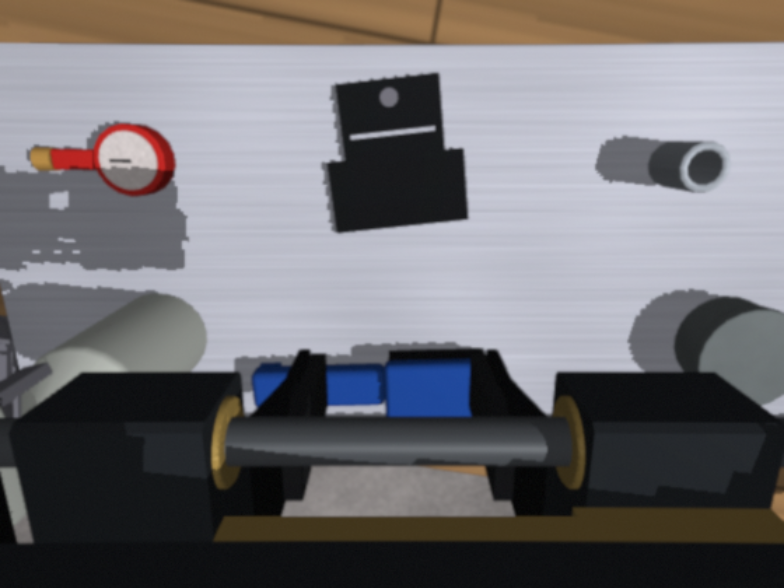

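The wrist view shows the scraper clear: blade end (333,232)-(468,219), grip end (335,86)-(439,73), groove (350,137)-(436,129). The deck edge is at row 43 or so, and the bin is out of sight, shut under the deck.

Run:
```python
from h import *
c=np.load('cw2.npy',allow_pickle=True).item()
f=lambda u,v,z:px2w(c,u/1.4,v/1.4,z)
im=cv2.imread('pics/w2.png'); g=cv2.cvtColor(im,cv2.COLOR_BGR2HSV)[:,:,1].astype(float)
pts=[]
for u in list(range(60,420,30))+list(range(460,760,30)):
    col=g[15:80,u-3:u+4].mean(1); k=np.argmin(np.diff(cv2.GaussianBlur(col[:,None],(1,5),0)[:,0])); pts.append((u,15+k+.5))
print(pts[::4])
W=np.array([f(u,v,.12)[:2] for u,v in pts]); vx,vy,x0,y0=cv2.fitLine(W.astype(np.float32),cv2.DIST_HUBER,0,.001,.001)[:,0]
y=np.array([vx,vy])*np.sign(vy); x=np.array([y[1],-y[0]]); o=np.array([x0,y0]); o=o+y*((np.array([.5443,-.0124])-o)@y)
print('o',o,'x',x,'yaw',np.degrees(np.arctan2(x[1],x[0])),'res',((W-o)@x).std())
np.save('shelf.npy',[o,x,y])
for n,u,v in [('b1',333,232),('b2',468,219),('s1',326,165),('s2',463,150),('g1',335,86),('g2',439,73),('gr1',350,137),('gr2',436,129)]:
    p=f(u,v,.126); print(n,p.round(4),((p[:2]-o)@x).round(4),((p[:2]-o)@y).round(4))
# top view of bin
cv2.imwrite('pics/t2.png',cv2.resize(cv2.imread('pics/t2_raw.png')[190:250,190:390],(800,240),interpolation=cv2.INTER_CUBIC))
```

```text
[(60, np.float64(42.5)), (180, np.float64(43.5)), (300, np.float64(43.5)), (460, np.float64(43.5)), (580, np.float64(43.5)), (700, np.float64(41.5))]
o [ 0.5485275  -0.01166766] x [0.98532504 0.17068864] yaw 9.827861 res 0.00016936566633165247
b1 [ 0.6821 -0.0501  0.126 ] 0.125 -0.0606
b2 [0.6563 0.0442 0.126 ] 0.1157 0.0367
s1 [ 0.6362 -0.0612  0.126 ] 0.0779 -0.0638
s2 [0.6101 0.0309 0.126 ] 0.0679 0.0314
g1 [ 0.5843 -0.062   0.126 ] 0.0267 -0.0557
g2 [0.5646 0.0051 0.126 ] 0.0187 0.0137
gr1 [ 0.6148 -0.0474  0.126 ] 0.0592 -0.0465
gr2 [0.5997 0.0099 0.126 ] 0.0541 0.0125
```

View pics/t2.png

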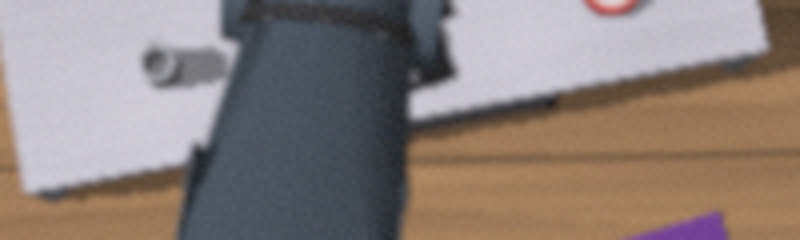

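The bin looks shut: only the panel's face shows below the edge, and the push met the stop at 10 N. Next I lower behind the blade.

>>> play_rows([
  [0.45,0.0115,0.001,0,0,0,0],
  [0.45,0,0,-0.05,0,0,0],
  [0.45,0,0,-0.05,0,0,0],
  [0.45,0,0,-0.05,0,0,0],
  [0.45,0,0,-0.04,0,0,0],
  [0.45,0,0,-0.02,0,0,0],
  [0.45,0,0,0,0,0,0],
  [0.45,0,0,0,0,0,0],
])

```text
time_s: 6.5
position: [0.6955, -0.0011, 0.1378]
tcp_rot: [[-0.986, -0.168, 0.004], [-0.168, 0.986, -0.001], [-0.004, -0.001, -1.0]]
force: [-0.5, 0.5, 0.5]
opening: 0.55
```

>>> play_rows([
  [0.45,0,0,-0.006,0,0,0],
  [0.45,0,0,-0.004,0,0,0],
  [0.45,0,0,0,0,0,0],
])

```text
time_s: 6.88
position: [0.6937, -0.0008, 0.1254]
tcp_rot: [[-0.986, -0.168, -0.0], [-0.168, 0.986, 0.0], [0.0, 0.0, -1.0]]
force: [0.6, 0.2, 0.0]
opening: 0.55
```

>>> play_rows([
  [0.45,0,0,-0.002,0,0,0],
  [0.45,0,0,0,0,0,0],
])

```text
time_s: 7.12
position: [0.6939, -0.0008, 0.1234]
tcp_rot: [[-0.986, -0.168, -0.0], [-0.168, 0.986, 0.0], [0.0, 0.0, -1.0]]
force: [-0.6, 0.3, 0.0]
opening: 0.548
```

>>> play_rows([
  [0.45,0,0,-0.0015,0,0,0],
  [0.45,0,0,0,0,0,0],
])

```text
time_s: 7.38
position: [0.6939, -0.0008, 0.1219]
tcp_rot: [[-0.986, -0.168, -0.0], [-0.168, 0.986, 0.0], [0.0, 0.0, -1.0]]
force: [-0.3, 0.3, -0.6]
opening: 0.553
```

>>> play_rows([
  [0.45,-0.0049,-0.00085,0,0,0,0.003],
  [0.45,-0.0049,-0.00085,0,0,0,0],
  [0.45,-0.0049,-0.00085,0,0,0,0],
  [0.45,-0.0049,-0.00085,0,0,0,0],
  [0.45,-0.0049,-0.00085,0,0,0,0],
  [0.45,-0.0049,-0.00085,0,0,0,0],
  [0.45,-0.0049,-0.00085,0,0,0,0],
  [0.45,-0.0049,-0.00085,0,0,0,0],
  [0.45,-0.0049,-0.00085,0,0,0,0],
  [0.45,-0.0049,-0.00085,0,0,0,0],
  [0.45,-0.0049,-0.00085,0,0,0,0],
  [0.45,0,0,0,0,0,0],
])

```text
time_s: 8.88
position: [0.6394, -0.0102, 0.122]
tcp_rot: [[-0.985, -0.171, -0.001], [-0.171, 0.985, 0.0], [0.001, 0.0, -1.0]]
force: [0.5, -0.4, -0.1]
opening: 0.551
```

Run:
```python
from h import *
c=cal('wrist'); np.save('cw3.npy',c,allow_pickle=True)
im=bot.capture('wrist'); cv2.imwrite('pics/w3.png',cv2.resize(im,(784,588)))
o,x,y=np.load('shelf.npy'); p=bot.read_state()['position'];print(p,(p[:2]-o)@x,(p[:2]-o)@y)
```

```text
[ 0.63955116 -0.01015284  0.12200108] 0.08994645450295088 -0.014044111658271614
```

View pics/w3.png

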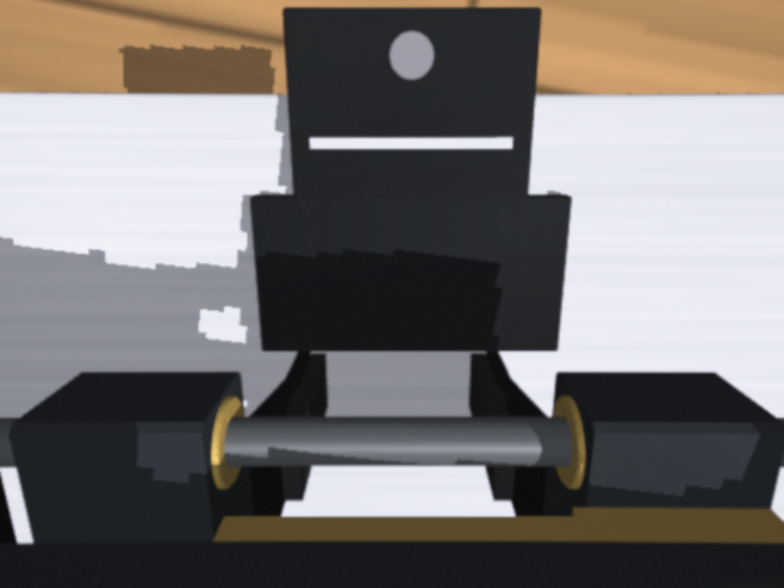

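The scraper is now square to the edge. The groove runs from (310,143) to (513,143), the deck edge is at row 94 and the grip end at row 9. Next I work out the remaining travel.

```bash
cat > m.py <<'E'
from h import *
import sys
def m(f,cf,d):
    c=np.load(cf,allow_pickle=True).item(); o,x,y=np.load('shelf.npy')
    for n,u,v,z in d:
        p=px2w(c,u/1.4,v/1.4,z)[:2]; print(n,((p-o)@x).round(4),((p-o)@y).round(4))
E
python3 - <<'E'
from m import *
m(0,'cw3.npy',[('edgeL',200,94,.12),('edgeR',650,94.5,.12),('g1',284,9,.126),('g2',540,9.5,.126),('gr1',310,143.5,.126),('gr2',513,143,.126),('b1',262,350,.126),('b2',558,350,.126)])
E
```

```text
edgeL 0.0005 -0.0716
edgeR 0.0005 0.0587
g1 -0.0204 -0.0448
g2 -0.0204 0.0238
gr1 0.0141 -0.0395
gr2 0.0139 0.0188
b1 0.078 -0.0578
b2 0.0778 0.0373
```

>>> play_rows([
  [0.45,-0.004,-0.0007,0,0,0,0],
  [0.45,-0.004,-0.0007,0,0,0,0],
  [0.45,-0.003,-0.0005,0,0,0,0],
  [0.45,-0.001,-0.0002,0,0,0,0],
  [0.45,0,0,0,0,0,0],
])

```text
time_s: 9.55
position: [0.6277, -0.0123, 0.122]
tcp_rot: [[-0.985, -0.171, -0.001], [-0.171, 0.985, 0.0], [0.001, 0.0, -1.0]]
force: [-0.1, 0.4, -0.1]
opening: 0.547
```

Run:
```python
from h import *
c=cal('wrist'); np.save('cw4.npy',c,allow_pickle=True)
im=bot.capture('wrist'); cv2.imwrite('pics/w4.png',cv2.resize(im,(784,588)))
o,x,y=np.load('shelf.npy'); p=bot.read_state()['position'];print(p,(p[:2]-o)@x,(p[:2]-o)@y)
```

```text
[ 0.62780358 -0.01225397  0.12197436] 0.07801262479730789 -0.014109225856323076
```

View pics/w4.png

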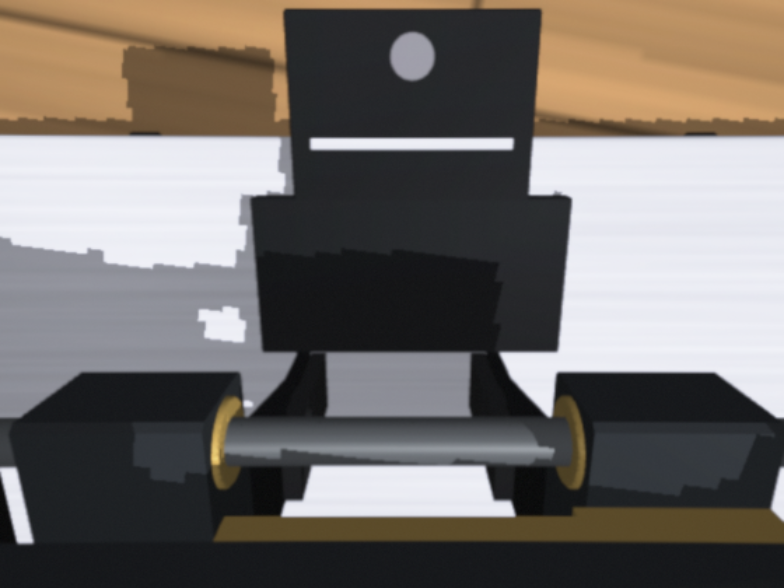

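The groove is at row 144, the edge at row 135 and the grip end at row 10.

Run:
```python
from m import *
m(0,'cw4.npy',[('edgeL',200,135,.12),('edgeR',650,135,.12),('g1',284,10,.126),('g2',540,10,.126),('gr1',310,144,.126),('gr2',513,144,.126)])
```

```text
edgeL 0.0 -0.0729
edgeR -0.0001 0.0602
g1 -0.032 -0.0448
g2 -0.032 0.0237
gr1 0.0024 -0.0395
gr2 0.0023 0.0188
```

>>> play_rows([
  [0.45,-0.0017,-0.0003,0,0,0,0],
  [0.45,-0.001,-0.00017,0,0,0,0],
  [0.45,0,0,0,0,0,0],
  [0.45,0,0,0,0,0,0],
])

```text
time_s: 10.1
position: [0.6252, -0.0127, 0.122]
tcp_rot: [[-0.985, -0.171, -0.0], [-0.171, 0.985, 0.0], [0.0, 0.0, -1.0]]
force: [0.3, 0.4, 0.1]
opening: 0.545
```

>>> play_rows([
  [0.45,0.01,0.0017,0,0,0,0],
  [0.45,0.02,0.0034,0,0,0,0],
  [0.45,0,0,0.04,0,0,0],
  [0.45,0,0,0.06,0,0,0],
  [0.45,0,0,0.06,0,0,0],
  [0.45,-0.05,-0.0085,0.01,0,0,0],
  [0.45,-0.06,-0.0085,0,0,0,0],
  [0.45,-0.06,-0.0085,0,0,0,0],
  [0.45,-0.02,-0.0035,0,0,0,0],
  [0.45,0,0,0,0,0,0],
  [0.45,0,0,0,0,0,0],
])

```text
time_s: 11.48
position: [0.4672, -0.0369, 0.2926]
tcp_rot: [[-0.985, -0.171, 0.002], [-0.171, 0.985, -0.001], [-0.002, -0.001, -1.0]]
force: [0.2, -0.2, 0.4]
opening: 0.55
```

Run:
```python
from h import *
c=cal('wrist'); np.save('cw5.npy',c,allow_pickle=True)
im=bot.capture('wrist'); cv2.imwrite('pics/w5.png',cv2.resize(im,(784,588)))
s=bot.capture('scene');cv2.imwrite('pics/s5.png',cv2.resize(s[140:320,130:370],(800,600),interpolation=cv2.INTER_CUBIC))
```

```text
(no output)
```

View pics/w5.png

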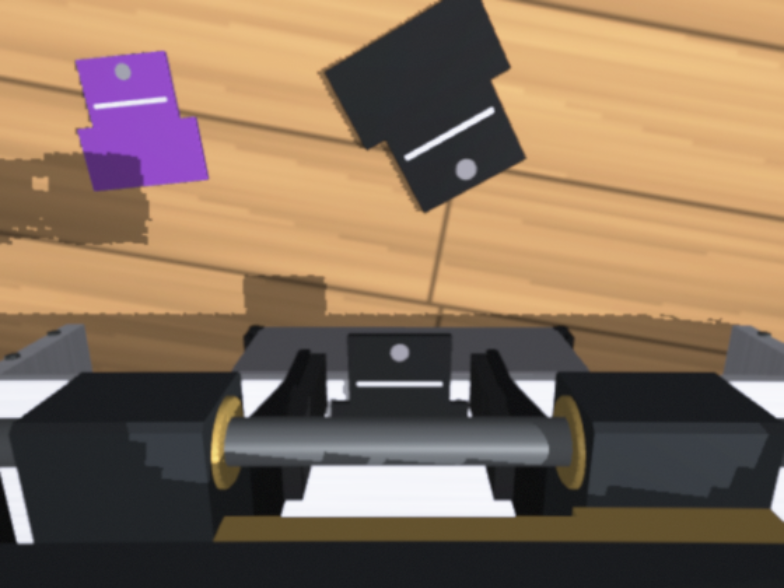

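View pics/s5.png

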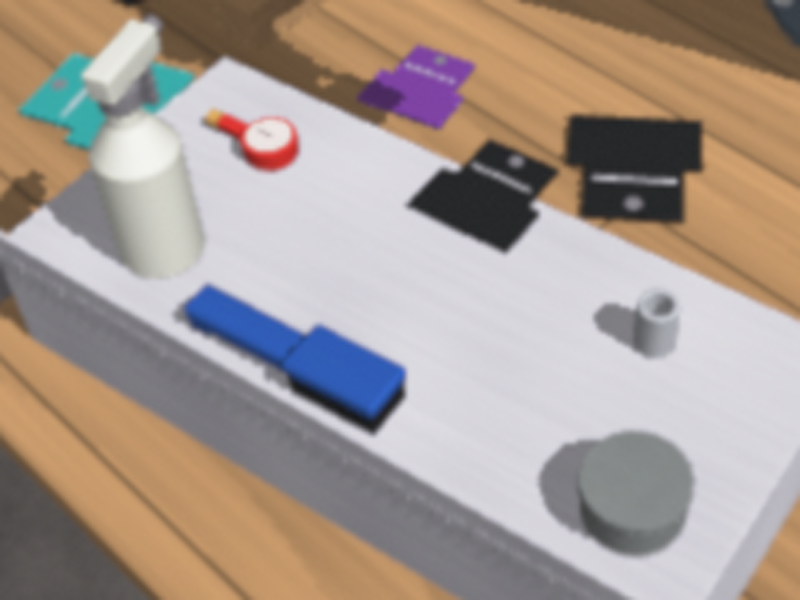

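The wrist view shows the panel shut, its face running from row 327 up to the deck edge at row 378. The groove is at (357..442, 384) and the grip end at row 334. The scene view shows all bystanders in place and the scraper flat.

Run:
```python
from m import *
m(0,'cw5.npy',[('edgeL',50,380,.12),('edgeR',760,380,.12),('g1',348,334.5,.126),('g2',451,334.5,.126),('gr1',357,384,.126),('gr2',442,384,.126)])
c=np.load('cw5.npy',allow_pickle=True).item(); o,x,y=np.load('shelf.npy')
for n,lx,ly,z in [('pivot edge',0,.126,.012),('lip shut',0,.126,.105),('lip .05rad',-.00465,.126,.105),('edge',0,.1,.12)]:
    print(n,w2px(c,[*(o+lx*x+ly*y),z])*1.4)
im=cv2.imread('pics/w5.png'); cv2.imwrite('pics/c5.png',cv2.resize(im[320:410,200:600],(800,180),interpolation=cv2.INTER_CUBIC))
```

```text
edgeL -0.0 -0.251
edgeR -0.0012 0.2374
g1 -0.036 -0.0444
g2 -0.0362 0.024
gr1 0.0001 -0.0391
gr2 -0.0001 0.0189
pivot edge [552.59601721 326.68417175]
lip shut [588.78400374 371.45061489]
lip .05rad [589.45387671 365.50034601]
edge [558.53563519 380.56971359]
```

View pics/c5.png

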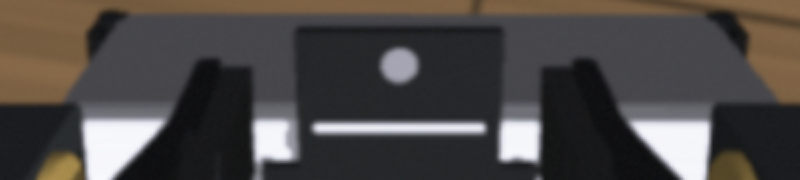

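The panel top is at row 371, which matches the row predicted for a shut bin (0.05 rad open would be row 365). The groove lies within about 1 mm of the edge. I'll hand in.

```bash
python3 -c "
from rig import bot
print(bot.hand_in(), bot.read_state()['time_s'])"
```

```text
the job is handed in; nothing more can be done
the job is handed in; nothing more can be done
```

The bin is shut and the scraper sticks out over the front edge as asked. The job is handed in; it took a little over 12 s of the 51 s allowed.

- **Bin:** I pushed it with the closed fingertips until it met its stop, at about 10 N. In the last wrist picture the panel's top edge was at row 371, which is where a fully shut bin should appear.
- **Scraper:** I slid it towards the robot with two fingers against the blade end. That also squared it to the shelf, and it was never lifted. I used the smaller black scraper on the shelf and left the purple, turquoise and larger black ones alone.
- **Last measurements:** The groove is within about 0.5 mm of the front edge and parallel to it. The grip end sticks out 35 to 36 mm. The two readings differ by about 1 mm, which is within the camera calibration.
- **Other things:** In the last scene picture the scraper lies flat and everything on the shelf stands where it did. That picture did not show the wheel chock or the carton, but the arm never went near either. The gripper was well clear of everything at the end.

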